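# Park the feeding bottle's cap on the bedside rail

## Robot

A 6-joint arm with a two-finger parallel gripper is mounted at the origin on the work surface. World frame = base frame: x ahead of the robot, y to its left, z up, the work surface at z = 0. Lengths are in m, angles in rad, forces in N, time in s.
With the tool pointing down it reaches from about 0.425 to 0.925 m from the base axis. Payload 12.5 kg.
Tool frame: the origin (TCP) lies midway between the tips of the shut fingers; the grasp point (between the pads) lies 19 mm behind it; z points along the fingers, y is the line along which they close (so a half turn about z gives the same grasp; the last joint's range is limited). The gripper opens to 85 mm and grips with 20 to 120 N. Pads are 22 mm wide; open, the fingers measure 114 mm over their backs; the gripper's body (76 mm by 85 mm) begins 54 mm behind the grasp point. The pads swing forward as they close: fully open they stand 13 mm farther back than shut.
Start: joints at [-1.252, 0.491, 1.559, -0, 1.092, -0.106], TCP at [0.258, -0.569, 0.231] pointing down, gripper open.
Joint ranges: [-3.1, 3.1], [-0.84, 2.19], [0.05, 2.79], [-1.13, 4.28], [0.06, 2.93], [-2.69, 2.69]. Speed limits (rad/s): [2.22, 2.22, 2.79, 3.14, 3.14, 3.14].

## Interface

Orientations are given as a rotation vector (axis times angle).
In Python, from bench import ctrl gives the robot as it stands.
- The arm moves only by the shell command python3 -m inch 'ROWS' [FORCE]. ROWS is JSON, a list of rows, each a list of 5 numbers: the shift along the tool's x, y, z in cm, then the turn about the tool's z in rad, then the closure, from -1 (fully open) to 1 (shut). In form: [[x, y, z, roll, claw], ...]. A call has 1 to 20 rows; each row shifts and turns the commanded pose from where the row before left it, along the tool's axes as they then stand; what a row does not reach is not made up. A row lasts 1/12 s, in which the tool goes at most 41.7 mm and 7.16 degrees, less where a joint would pass 70% of its speed; a pose out of reach is approached as far as the arm can. A call with a gripper value outside its range is refused whole. The fingers move at their own pace and stop on an object; FORCE is the grip in N (left out, the last holds). Time passes only in rows, so rows that do not move let the fingers close. It gives the time, the measured TCP pose, the force, the opening and the grip force at its end, in the units of the state.
- ctrl.read_state(): the state, without advancing time (a new reading comes with each control period).
- ctrl.read_camera(name): name is "side" or "top"; returns a dict with "image" (420x560x3 uint8, red, green, blue), "depth" (420x560 float32, m along the optical axis (not along the pixel's ray), 0 where there is no reading), "K" (3x3 intrinsics, pixels), "rvec" (rotation vector, rad) and "tvec" (3), from world to camera coordinates, as OpenCV has them. Camera axes: x right, y down, z forward; pixel columns grow to the right and rows downward; lengths in m; the calibration is good to about 2 mm. A picture is of the moment at which its call begins.
- ctrl.job_done(): hands the job in; it is judged then, once.
The state is a dict: "time_s": time; "joint_pos": joint angles; "qd": joint speeds; "joint_efforts": joint torques, N m; "ee_pos": TCP position; "tool_rot": TCP orientation; "ft_force": force on the tool from outside, world axes, zero at the start; "ft_torque": the same for the moment, N m; "width": finger opening in m; "gripper_force": force on a finger pad.
Only numpy, scipy, OpenCV 4.12 (cv2) and the standard library are available. Lean on these libraries where they do the work, as an engineer would, in place of code of your own. Each camera call takes 0.05 s, during which the arm holds its last target. There are 200 camera calls.

## Task

Get the bottle ready for the night feed: first hang the plastic cap holder over the middle stretch of the aluminium rail, between its two hooks, with its cup on the robot's side, and let go of it. Then lift the loose domed cap straight off the feeding bottle and set it upright, open end down, on the floor of the holder's cup, lowering it all the way before you let go. Leave the bottle standing where it is, and do not disturb the flask or the toy train.

Things in the scene. Friction and masses are not known exactly. Their poses are not given: they have to be found in the camera images.
- rail: Fixed rail: flat aluminium bar on edge, 12 mm thick (x), 460 long (y), z 155 to 200 mm, on two posts behind it at y = +-200 mm. Small hooks stick out 30 mm to -x at y = +-180 mm, a bottle brush (41 mm wide) hangs on the +y one; the bar between is free. Origin on the table under the bar's middle; y along the bar, -x is the robot's side.
- rail_top (a point): Middle of the bar's top edge, 200 mm above the table; axes as the rail's.
- holder: Loose white plastic cap holder, 90 g, standing. Origin: centre of the cup's underside, z up, +x from cup to hook. Round cup: outer diameter 66 mm, inner 58, rim 18 high, floor 4. Back plate at x 51.5 to 57.5 mm, 36 wide (y), rises to a saddle block with a down-pointing rear lip: an upside-down U for the bar. Its slot along y is 15 mm wide at the top, 24 at the mouth, 30 mm further down.
- holder_cup (a point): Centre of the cup's inner floor, 4 mm above the holder's underside; axes as the holder's.
- holder_hook (a point): Middle of the top of the slot (underside of the saddle block), at (65, 0, 62) mm in the holder's frame. It rests on the bar's top edge when hung.
- holder_grip (a point): Centre of the saddle block, at (65, 0, 71) mm in the holder's frame; the block is 27 mm in x, 36 in y, 18 high (z 62 to 80 mm, the holder's top). Gripped across y with the fingertips above z 62 mm, the fingers clear the bar.
- bottle: Loose glass feeding bottle, standing, 0.28 kg: body 60 mm in diameter, white collar 54 mm in diameter from z 100 to 122 mm, on top of it a teat 35 mm in diameter at its foot, narrowing to 15 mm, tip at z 156 mm, under the cap. Origin: centre of its underside, z up.
- cap: Loose white domed cap, 25 g, over the teat: outer diameter 48 mm, straight-sided from z 0 to 37 mm, domed above, 50 mm high, open at its lower end (inner diameter 42 mm). It stands on the collar, 122 mm above the bottle's underside, with about 3 mm play sideways. Origin: centre of its lower rim, z up.
- flask: Bystander: closed glass flask with a steel screw cap, 58 mm in diameter, 165 mm tall, loose. Origin: centre of its underside.
- engine: Bystander: wooden toy engine, 76 mm long (x), 30 mm wide, 51 mm high, loose. Origin: centre of its underside.
- wagon: Bystander: wooden toy wagon, 62 mm long (x), 28 mm wide, 38 mm high, loose. Origin: centre of its underside.
There are look-alikes about, which are no part of the job. What is shaped like the holder but blue or green is not meant. There is more than one size of the cap; the job needs the middle-sized.

How it is judged:
By the outcome, as a careful person would: the job done as asked, in the order asked, and still so for the second after the job is handed in, with the robot touching nothing.
It also fails if it takes over 61 s, if anything falls off the work surface, if the arm or the gripper's body presses on something with over 40 N, if the wrist force passes 120 N, or if a joint passes its speed limit or range.

## Working session

There is one attempt and no reset: what is moved stays moved. The work goes in short steps, Python scripts to look and compute and a shell command to move; the robot and the scene stay as the last step left them, time stands still between calls to the robot, and variables do not carry over. Pictures are saved under pics/ and viewed, at most 11 in all, crops included, and the job is handed in when it is done.

```bash
ls; mkdir -p pics; cat > h.py <<'E'
import numpy as np, cv2
from bench import ctrl
def cam(n):
    c=ctrl.read_camera(n); R=cv2.Rodrigues(np.array(c['rvec'],float))[0]
    d=c['depth'].astype(float); v,u=np.mgrid[:420,:560]; K=c['K']
    P=np.stack([(u-K[0][2])/K[0][0]*d,(v-K[1][2])/K[1][1]*d,d],-1)
    W=(P-np.array(c['tvec']).ravel())@R; W[d==0]=np.nan
    return c['image'],W
def save(n,im): cv2.imwrite('pics/'+n,cv2.cvtColor(im,cv2.COLOR_RGB2BGR))
E
python3 - <<'E'
from h import *
for n in('top','side'):
    im,W=cam(n); save(n+'0.png',im); np.savez('/tmp/'+n+'0.npz',im=im,W=W)
s=ctrl.read_state(); print(s['time_s'],s['ee_pos'],s['tool_rot'],s['width'],s['ft_force'])
E
```

```text
pics
0.1 [ 0.25754044 -0.56923298  0.23078382] [-3.06997209e+00 -6.62090591e-01  1.72962560e-04] 0.08571692383959992 [-0.63494038  0.39342744  0.01954034]
```

View pics/top0.png

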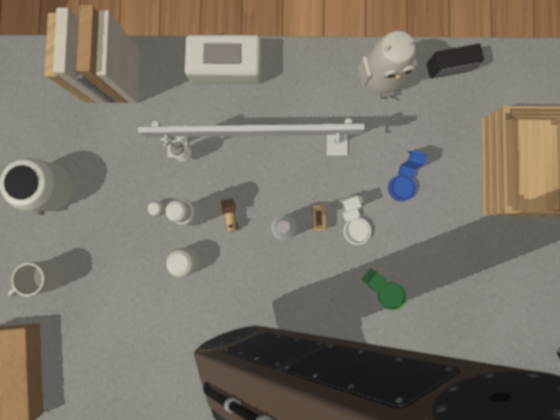

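View pics/side0.png

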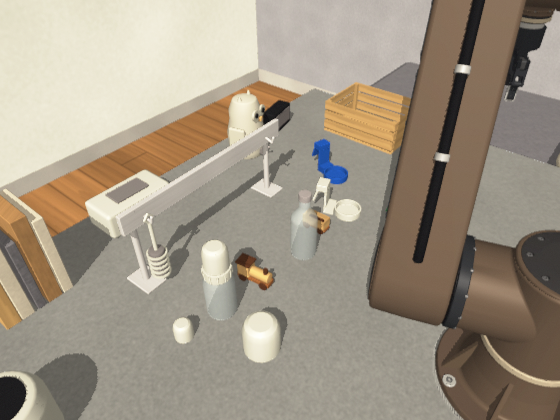

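Top view: white holder, cup at (358,231) and hook at (351,204). The blue one (403,187) and green one (391,296) are look-alikes, so the white one is meant. Caps: small loose (155,209), large loose (180,263), and a middle-sized one on the bottle (178,211; side view 214,256). The one on the bottle is meant. The rail runs from (140,130) to (363,127), with the flask at (284,227), engine (230,215) and wagon (319,217). I'll confirm with an enlarged crop and measure.

```bash
python3 - <<'E'
from h import *
a=np.load('/tmp/top0.npz'); im,W=a['im'],a['W']
b=np.load('/tmp/side0.npz'); jm,V=b['im'],b['W']
x=cv2.resize(im[180:290,130:390],(780,330),interpolation=cv2.INTER_CUBIC)
y=cv2.resize(jm[150:280,180:380],(400,260),interpolation=cv2.INTER_CUBIC)
o=np.zeros((595,780,3),np.uint8); o[:330]=x; o[335:,:400]=y; save('crop0.png',o)
def box(W,x0,x1,y0,y1,z0,z1):
    m=(W[...,0]>x0)&(W[...,0]<x1)&(W[...,1]>y0)&(W[...,1]<y1)&(W[...,2]>z0)&(W[...,2]<z1); return W[m]
for u,v in [(358,231),(351,204),(178,211),(284,227),(230,215),(319,217),(145,130),(250,128),(360,127),(180,263),(155,209)]: print((u,v),W[v,u].round(4))
for u,v in [(347,210),(322,190),(214,256),(305,196)]: print('s',(u,v),V[v,u].round(4))
# rail top
c=W[128,250]; 
for n,Q in(('top',W),('side',V)):
    p=box(Q,c[0]-.06,c[0]+.06,-1,1,.192,.21)
    if len(p)>20: 
        print(n,'rail',len(p),p.mean(0).round(4),p.min(0).round(4),p.max(0).round(4),'slope',np.polyfit(p[:,1],p[:,0],1).round(4))
    for nm,(u,v),z0,z1,r in [('saddle',(351,204),.072,.09,.04),('cuprim',(358,231),.012,.025,.045),('cap',(178,211),.13,.18,.04),('flask',(284,227),.1,.18,.04)]:
        c2=W[v,u]; p=box(Q,c2[0]-r,c2[0]+r,c2[1]-r,c2[1]+r,z0,z1)
        if len(p)>5: print(n,nm,len(p),'mean',p.mean(0).round(4),'rect',[np.round(t,4) for t in cv2.minAreaRect(p[:,:2].astype(np.float32))], 'z',np.percentile(p[:,2],[5,50,98]).round(4))
E
```

```text
(358, 231) [ 0.4541 -0.2077  0.0056]
(351, 204) [ 0.5143 -0.1784  0.0802]
(178, 211) [0.4871 0.194  0.1695]
(284, 227) [ 0.4579 -0.027   0.1645]
(230, 215) [0.4865 0.1029 0.037 ]
(319, 217) [ 0.4855 -0.11    0.033 ]
(145, 130) [0.6499 0.2597 0.1995]
(250, 128) [0.6569 0.0453 0.1975]
(360, 127) [ 0.6612 -0.1766  0.1987]
(180, 263) [0.3725 0.2108 0.0718]
(155, 209) [0.4979 0.2848 0.0362]
s (347, 210) [ 0.4576 -0.2026  0.0041]
s (322, 190) [ 0.5094 -0.1632  0.0654]
s (214, 256) [0.4741 0.2174 0.1662]
s (305, 196) [ 0.4532 -0.0145  0.1647]
top rail 1462 [0.6569 0.0463 0.199 ] [ 0.646  -0.1831  0.192 ] [0.6677 0.275  0.2053] slope [-0.0235  0.658 ]
top saddle 188 mean [ 0.5162 -0.1793  0.0794] rect [array([ 0.5162, -0.18  ]), array([0.0266, 0.0358]), np.float64(19.56)] z [0.0765 0.0795 0.0828]
top cuprim 227 mean [ 0.4696 -0.1959  0.0173] rect [array([ 0.4613, -0.2022]), array([0.0726, 0.0655]), np.float64(1.068)] z [0.0139 0.0173 0.0212]
top cap 459 mean [0.4882 0.1959 0.1651] rect [array([0.4888, 0.2008]), array([0.0452, 0.0484]), np.float64(5.0054)] z [0.1416 0.169  0.1736]
top flask 506 mean [ 0.4591 -0.025   0.1255] rect [array([ 0.4601, -0.0247]), array([0.0556, 0.0534]), np.float64(0.6657)] z [0.1025 0.1157 0.1665]
side rail 1211 [0.6549 0.0864 0.1979] [ 0.6433 -0.1802  0.192 ] [0.6708 0.2787 0.2032] slope [-0.0241  0.657 ]
side saddle 124 mean [ 0.5149 -0.1737  0.0788] rect [array([ 0.5167, -0.1778]), array([0.0274, 0.0397]), np.float64(20.7697)] z [0.0741 0.0792 0.0818]
side cuprim 220 mean [ 0.4661 -0.1923  0.0165] rect [array([ 0.4622, -0.1979]), array([0.0779, 0.0652]), np.float64(3.9229)] z [0.0127 0.0168 0.0202]
side cap 771 mean [0.4805 0.2111 0.1584] rect [array([0.487 , 0.2062]), array([0.0463, 0.0432]), np.float64(30.1941)] z [0.1337 0.1627 0.1728]
side flask 624 mean [ 0.454  -0.0135  0.1284] rect [array([ 0.4564, -0.0148]), array([0.0563, 0.041 ]), np.float64(25.8182)] z [0.1027 0.1207 0.1656]
```

View pics/crop0.png

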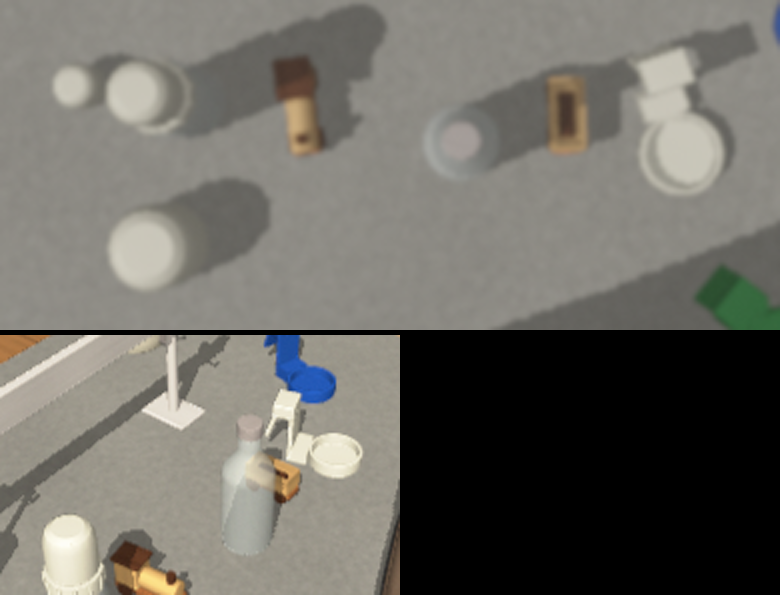

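The crop confirms the choice: white holder with its saddle at (665,70) and cup at (682,155), and the middle cap on the bottle at (140,93). Next I fit the cup and work out the first move.

```bash
cat >> h.py <<'E'
def go(p,yaw=None):
    "shift in cm along tool x,y,z after first rolling to yaw (tool x heading)"
    s=ctrl.read_state(); R=cv2.Rodrigues(np.array(s['tool_rot'],float))[0]
    th=np.arctan2(R[1,0],R[0,0]); roll=0
    if yaw is not None: roll=th-yaw; th=yaw
    d=np.array(p)-s['ee_pos']
    print('t',round(s['time_s'],2),'ee',s['ee_pos'].round(4),'roll',round(roll,3),'cm',np.round(100*np.array([d[0]*np.cos(th)+d[1]*np.sin(th),d[0]*np.sin(th)-d[1]*np.cos(th),-d[2]]),2),'w',round(s['width'],4),'f',s['ft_force'].round(1),round(s['gripper_force'],1))
E
python3 - <<'E'
from h import *
from scipy.optimize import least_squares
for n in('top','side'):
    a=np.load('/tmp/%s0.npz'%n); W=a['W']; im=a['im'].astype(int)
    q=W[(abs(W[...,0]-.455)<.05)&(abs(W[...,1]+.204)<.05)&(W[...,2]>.014)&(W[...,2]<.022)]
    q=q[q[:,0]*.94+q[:,1]*.34<.38]
    r=least_squares(lambda c:np.hypot(*(q[:,:2]-c).T)-.031,[.455,-.203],loss='soft_l1',f_scale=.002).x; d=np.array([.5163,-.179])-r
    print(n,len(q),r.round(4),'dist',np.hypot(*d).round(4),'yaw',np.arctan2(d[1],d[0]).round(3))
go([.516,-.179,.13],.36)
E
```

```text
top 96 [ 0.4556 -0.202 ] dist 0.0649 yaw 0.363
side 96 [ 0.4559 -0.1981] dist 0.0634 yaw 0.306
t 0.1 ee [ 0.2575 -0.5692  0.2308] roll 0.065 cm [ 37.94 -27.42  10.08] w 0.0857 f [-0.6  0.4  0. ] 0.0
```

```bash
python3 -m inch '[[0,0,0,0.065,-1],[2.7,-1.95,0,0,-1],[2.7,-1.95,0,0,-1],[2.7,-1.95,0,0,-1],[2.7,-1.95,0,0,-1],[2.7,-1.95,0,0,-1],[2.7,-1.95,0,0,-1],[2.7,-1.95,0,0,-1],[2.7,-1.95,0,0,-1],[2.7,-1.95,0,0,-1],[2.7,-1.95,1,0,-1],[2.7,-1.95,2,0,-1],[2.7,-1.95,2,0,-1],[2.7,-1.95,2,0,-1],[0,0,2,0,-1],[0,0,1,0,-1],[0,0,0,0,-1]]' 40; python3 - <<'E'
from h import *
go([.516,-.179,.064],.36)
E
```

```text
time_s: 1.52
ee_pos: [0.496, -0.2081, 0.1293]
tool_rot: [-3.088, -0.563, 0.005]
ft_force: [0.8, 0.0, 0.3]
width: 0.0853
gripper_force: 0.0
t 1.52 ee [ 0.496  -0.2081  0.1293] roll 0.0 cm [ 2.89 -2.02  6.53] w 0.0853 f [0.8 0.  0.3] 0.0
```

```bash
python3 -m inch '[[1.45,-1.0,0,0,-1],[1.45,-1.0,0,0,-1],[0,0,0,0,-1],[0,0,1.5,0,-1],[0,0,1.5,0,-1],[0,0,0,0,-1]]'; python3 - <<'E'
from h import *
go([.516,-.179,.064],.36)
im,W=cam('side'); save('side1.png',cv2.resize(im[120:260,250:450],(800,560),interpolation=cv2.INTER_CUBIC))
E
```

```text
time_s: 2.02
ee_pos: [0.5159, -0.1805, 0.1002]
tool_rot: [-3.09, -0.56, 0.003]
ft_force: [-1.1, 0.4, 0.1]
width: 0.0852
gripper_force: 0.0
t 2.02 ee [ 0.5159 -0.1805  0.1002] roll -0.001 cm [ 0.07 -0.14  3.62] w 0.0852 f [-1.1  0.4  0.1] 0.0
```

View pics/side1.png

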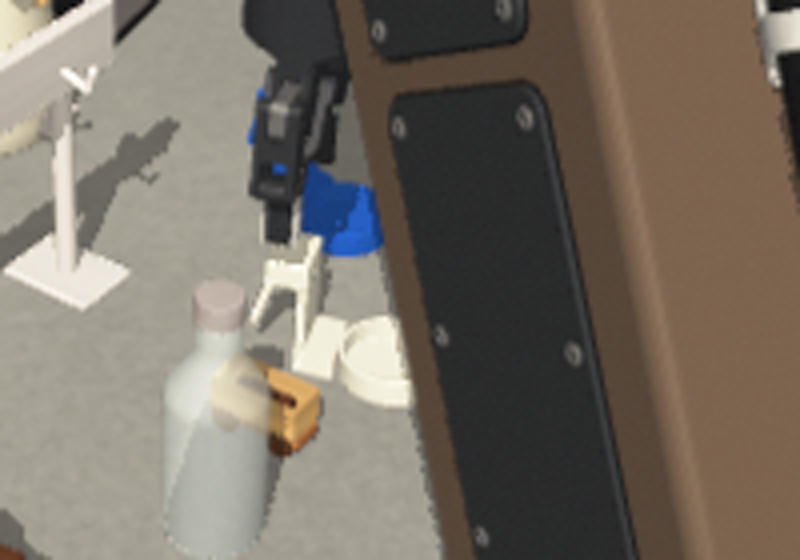

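The near fingertip is at (278,240), just above the holder's saddle at (300,260), and the arm is clear of the flask and wagon. Descend and grip.

```bash
python3 -m inch '[[0.05,-0.1,1.2,0,-1],[0,0,1.2,0,-1],[0,0,1.2,0,-1],[0,0,0,0,-1],[0,0,0,0,1],[0,0,0,0,1],[0,0,0,0,1],[0,0,0,0,1],[0,0,0,0,1],[0,0,0,0,1],[0,0,0,0,1],[0,0,0,0,1],[0,0,0,0,1],[0,0,0,0,1]]' 40; python3 - <<'E'
from h import *
go([.516,-.179,.30],.024)
im,W=cam('side'); save('side2.png',cv2.resize(im[150:230,290:390],(800,600),interpolation=cv2.INTER_CUBIC))
im,W=cam('side')
# finger tips (dark) above saddle: lowest z near saddle of non-white
m=(abs(W[...,0]-.516)<.03)&(abs(W[...,1]+.179)<.045)&(W[...,2]>.05)&(W[...,2]<.12)
b=im.astype(int).sum(2)
for z in np.arange(.054,.1,.004):
    k=m&(abs(W[...,2]-z)<.002); print(round(z,3),k.sum(),np.median(b[k]) if k.any() else '', W[k].mean(0).round(3) if k.any() else '')
E
```

```text
time_s: 3.23
ee_pos: [0.5175, -0.1787, 0.0662]
tool_rot: [3.09, 0.562, 0.002]
ft_force: [-0.1, -0.3, 5.3]
width: 0.0352
gripper_force: 39.8
t 3.23 ee [ 0.5175 -0.1787  0.0662] roll 0.336 cm [-1.500e-01  2.000e-02 -2.338e+01] w 0.0352 f [-0.1 -0.3  5.3] 39.8
0.054 8 596.0 [ 0.509 -0.169  0.054]
0.058 11 593.0 [ 0.508 -0.168  0.057]
0.062 11 541.0 [ 0.509 -0.171  0.062]
0.066 9 551.0 [ 0.503 -0.169  0.067]
0.07 13 491.0 [ 0.506 -0.163  0.07 ]
0.074 11 485.0 [ 0.506 -0.159  0.074]
0.078 34 464.0 [ 0.508 -0.172  0.078]
0.082 26 453.0 [ 0.509 -0.169  0.081]
0.086 18 190.5 [ 0.51  -0.164  0.086]
0.09 17 159.0 [ 0.509 -0.159  0.09 ]
0.094 18 147.0 [ 0.51  -0.159  0.094]
0.098 15 123.0 [ 0.509 -0.167  0.098]
```

View pics/side2.png

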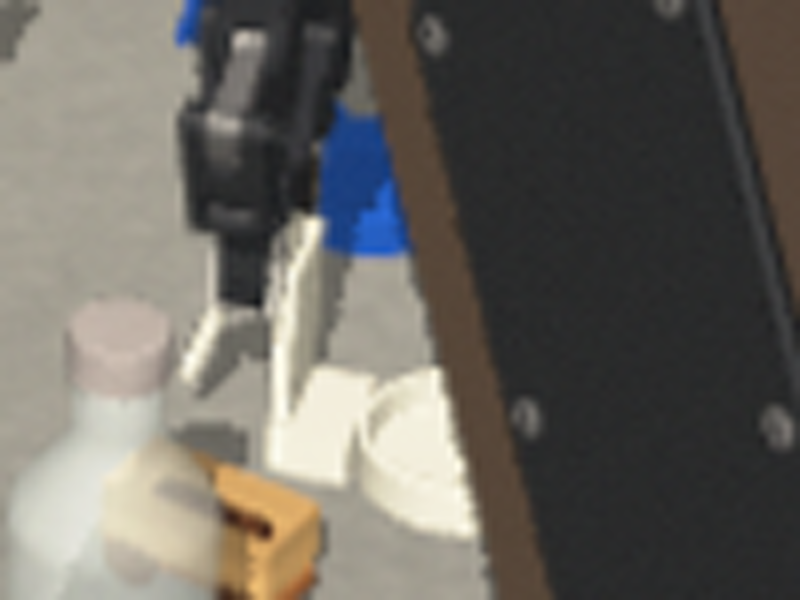

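Gripped: the fingertip at (240,305) sits at the lower edge of the saddle block, and the cup and plate are clear. Lift, turn, and measure the hang target.

```bash
python3 -m inch '[[0,0,-0.5,0,1],[0,0,-1,0,1],[0,0,-2,0,1],[0,0,-2.5,0,1],[0,0,-3,0,1],[0,0,-3,0,1],[0,0,-3,0,1],[0,0,-3,0,1],[0,0,-3,0,1],[0,0,-2,0,1],[0,0,-1,0,1],[0,0,0,0.1,1],[0,0,0,0.1,1],[0,0,0,0.1,1],[0,0,0,0.036,1],[0,0,0,0,1],[0,0,0,0,1]]'; python3 - <<'E'
from h import *
go([.657,.046,.27],.024)
E
```

```text
time_s: 4.75
ee_pos: [0.5168, -0.1785, 0.3051]
tool_rot: [-3.141, -0.04, 0.001]
ft_force: [-0.2, 0.2, -1.1]
width: 0.0348
gripper_force: 40.2
t 4.75 ee [ 0.5168 -0.1785  0.3051] roll 0.001 cm [ 14.55 -22.1    3.51] w 0.0348 f [-0.2  0.2 -1.1] 40.2
```

```bash
python3 -m inch '[[1,-1.5,0,0,1],[1.5,-2.3,0,0,1],[1.5,-2.3,0,0,1],[1.5,-2.3,0,0,1],[1.5,-2.3,0,0,1],[1.5,-2.3,0,0,1],[1.5,-2.3,0,0,1],[1.5,-2.3,0,0,1],[1.5,-2.3,0,0,1],[1,-1.5,0,0,1],[0.5,-0.6,0,0,1],[0,0,1,0,1],[0,0,1,0,1],[0,0,0,0,1],[0,0,0,0,1]]'; python3 - <<'E'
from h import *
go([.657,.046,.204],.024)
for n in('top','side'):
    im,W=cam(n)
    if n=='side': save('side3.png',cv2.resize(im[100:220,170:370],(800,480),interpolation=cv2.INTER_CUBIC))
    b=im.astype(int).min(2)
    for z0,z1 in((.235,.26),(.205,.225),(.26,.3)):
        q=W[(abs(W[...,0]-.62)<.09)&(abs(W[...,1]-.046)<.05)&(W[...,2]>z0)&(W[...,2]<z1)&(b>130)]
        if len(q)>3: print(n,z0,len(q),q.mean(0).round(4),q.min(0).round(4),q.max(0).round(4))
E
```

```text
time_s: 6.0
ee_pos: [0.6561, 0.0437, 0.2843]
tool_rot: [3.141, 0.036, -0.003]
ft_force: [0.2, -0.6, -0.5]
width: 0.0349
gripper_force: 40.2
t 6.0 ee [0.6561 0.0437 0.2843] roll -0.001 cm [ 0.09 -0.23  8.03] w 0.0349 f [ 0.2 -0.6 -0.5] 40.2
side 0.235 383 [0.6256 0.0468 0.242 ] [0.5578 0.0128 0.235 ] [0.6767 0.0774 0.2598]
side 0.205 329 [0.596  0.0448 0.2224] [0.5575 0.0141 0.2182] [0.6482 0.079  0.225 ]
side 0.26 386 [0.6474 0.0484 0.2831] [0.6403 0.0204 0.26  ] [0.673  0.0703 0.3   ]
```

View pics/side3.png

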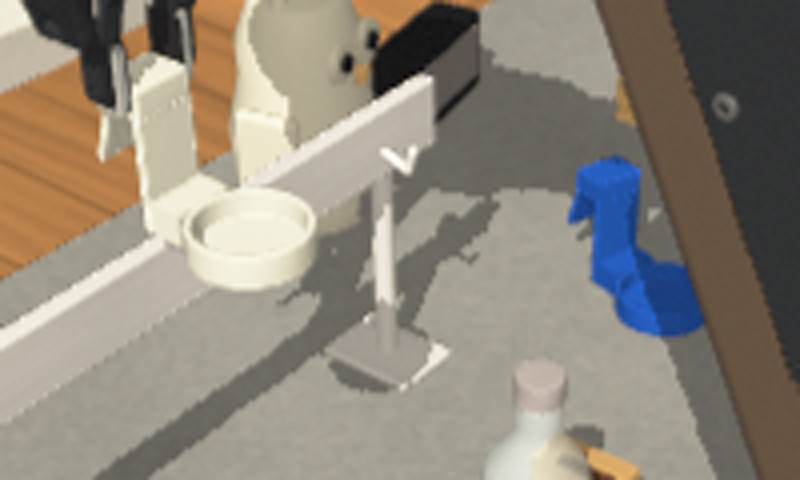

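The holder hangs level from the fingers with its cup at (250,240) on the robot's side, above the bar's middle. Lower it with force checks.

```bash
python3 -m inch '[[0.1,-0.1,1,0,1],[0,0,1.5,0,1],[0,0,1.5,0,1],[0,0,1,0,1],[0,0,1,0,1],[0,0,0.5,0,1],[0,0,0.5,0,1],[0,0,0.3,0,1],[0,0,0,0,1],[0,0,0,0,1]]'; python3 - <<'E'
from h import *
go([.657,.046,.204],.024)
E
```

```text
time_s: 6.93
ee_pos: [0.658, 0.0458, 0.2126]
tool_rot: [3.141, 0.037, 0.001]
ft_force: [0.1, 0.5, 0.2]
width: 0.0351
gripper_force: 40.3
t 6.93 ee [0.658  0.0458 0.2126] roll -0.0 cm [-0.1  -0.02  0.86] w 0.0351 f [0.1 0.5 0.2] 40.3
```

```bash
python3 -m inch '[[-0.05,0,0.3,0,1],[0,0,0.2,0,1],[0,0,0.2,0,1],[0,0,0.1,0,1],[0,0,0,0,1],[0,0,0,0,1]]'; python3 - <<'E'
from h import *
go([.657,.046,.204],.024)
E
```

```text
time_s: 7.43
ee_pos: [0.6574, 0.0458, 0.2043]
tool_rot: [3.141, 0.037, 0.0]
ft_force: [0.1, -0.5, -0.9]
width: 0.0348
gripper_force: 40.3
t 7.43 ee [0.6574 0.0458 0.2043] roll -0.0 cm [-0.04 -0.02  0.03] w 0.0348 f [ 0.1 -0.5 -0.9] 40.3
```

```bash
python3 -m inch '[[0,0,0.1,0,1],[0,0,0.1,0,1],[0,0,0,0,1],[0,0,0,0,1]]'; python3 - <<'E'
from h import *
go([.657,.046,.204],.024)
E
```

```text
time_s: 7.77
ee_pos: [0.6574, 0.0458, 0.2043]
tool_rot: [3.141, 0.037, 0.003]
ft_force: [-4.2, 0.1, 14.1]
width: 0.0348
gripper_force: 41.9
t 7.77 ee [0.6574 0.0458 0.2043] roll -0.0 cm [-0.04 -0.02  0.03] w 0.0348 f [-4.2  0.1 14.1] 41.9
```

Seated: contact at z 0.2043 as predicted. Release, then retract and check.

```bash
python3 -m inch '[[0,0,-0.1,0,1],[0,0,0,0,1],[0,0,0,0,0],[0,0,0,0,-0.5],[0,0,0,0,-1],[0,0,0,0,-1],[0,0,0,0,-1],[0,0,-0.5,0,-1],[0,0,-1.5,0,-1],[0,0,-2.5,0,-1],[0,0,-3,0,-1],[0,0,-3,0,-1],[-1.5,0,-1,0,-1],[-3,0,0,0,-1],[-3,0,0,0,-1],[-3,-2,0,0,-1],[-2,-3,0,0,-1],[-1,-3,0,0,-1],[0,0,0,0,-1]]'; python3 - <<'E'
from h import *
from scipy.optimize import least_squares
go([.4875,.2,.26])
im,W=cam('top'); jm,V=cam('side'); np.savez('/tmp/s4.npz',im=im,W=W,jm=jm,V=V)
save('both4.png',np.hstack([cv2.resize(im[100:290,120:400],(400,271)),cv2.resize(jm[100:370,130:400],(400,271))]))
for n,Q,I in(('top',W,im),('side',V,jm)):
    b=I.astype(int).min(2)
    def sel(c,r,z0,z1): return Q[(abs(Q[...,0]-c[0])<r)&(abs(Q[...,1]-c[1])<r)&(Q[...,2]>z0)&(Q[...,2]<z1)&(b>110)]
    for nm,c,r,z0,z1,R in(('cap',(.4875,.2),.04,.126,.157,.024),('capdome',(.4875,.2),.03,.160,.18,.0),('rim',(.592,.0445),.04,.152,.16,.031),('floor',(.592,.0445),.022,.135,.147,0),('saddle',(.657,.046),.025,.214,.225,0)):
        q=sel(c,r,z0,z1)
        if len(q)<8: print(n,nm,len(q)); continue
        if R: print(n,nm,len(q),least_squares(lambda c:np.hypot(*(q[:,:2]-c).T)-R,c,loss='soft_l1',f_scale=.002).x.round(4),q.min(0).round(4),q.max(0).round(4))
        else: print(n,nm,len(q),q.mean(0).round(4),q.min(0).round(4),q.max(0).round(4))
E
```

```text
time_s: 9.35
ee_pos: [0.5183, 0.1259, 0.3194]
tool_rot: [-3.14, -0.041, -0.001]
ft_force: [0.6, -0.4, -0.1]
width: 0.0856
gripper_force: 0.0
t 9.35 ee [0.5183 0.1259 0.3194] roll 0 cm [-2.88 -7.48  5.94] w 0.0856 f [ 0.6 -0.4 -0.1] 0.0
top cap 1
top capdome 125 [0.4848 0.2099 0.1701] [0.4683 0.2009 0.16  ] [0.4994 0.2209 0.176 ]
top rim 97 [0.5972 0.0431] [0.5734 0.0113 0.152 ] [0.632  0.0715 0.1568]
top floor 321 [0.5951 0.0443 0.1373] [0.5706 0.0226 0.135 ] [0.6137 0.0664 0.1455]
top saddle 244 [0.6543 0.0445 0.2177] [0.6413 0.0274 0.2141] [0.6688 0.0617 0.2218]
side cap 336 [0.4902 0.2031] [0.4646 0.1864 0.126 ] [0.5053 0.228  0.157 ]
side capdome 435 [0.4842 0.2078 0.1686] [0.4663 0.1823 0.16  ] [0.5094 0.2272 0.1744]
side rim 66 [0.5964 0.047 ] [0.5919 0.0155 0.152 ] [0.6315 0.0794 0.1555]
side floor 175 [0.5979 0.0424 0.1374] [0.5703 0.0226 0.1351] [0.6139 0.0663 0.1456]
side saddle 105 [0.6507 0.0495 0.2174] [0.6405 0.0301 0.2141] [0.6666 0.0666 0.2209]
```

View pics/both4.png

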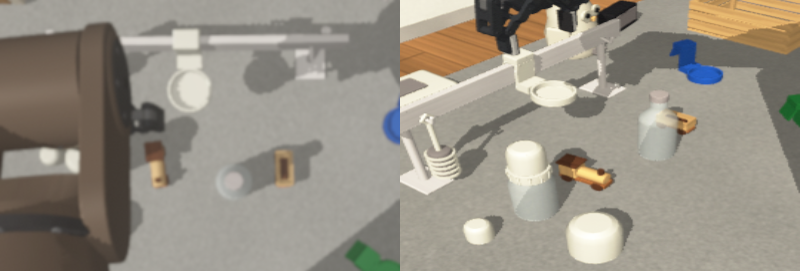

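The holder hangs at mid-bar (top view crop (186,45), cup (189,90)) on the robot's side, tilting slightly. The bottle, flask and train are undisturbed. Now I fit the cup tilt and the cap centre more closely.

```bash
python3 - <<'E'
from h import *
from scipy.optimize import least_squares
s=np.load('/tmp/s4.npz')
for n,Q,I in(('top',s['W'],s['im']),('side',s['V'],s['jm'])):
    b=I.astype(int).min(2); d=np.hypot(Q[...,0]-.5945,Q[...,1]-.0445)
    q=Q[(d<.022)&(Q[...,2]>.128)&(Q[...,2]<.152)&(b>110)]
    A=np.c_[q[:,0]-.5945,q[:,1]-.0445,np.ones(len(q))]; c=np.linalg.lstsq(A,q[:,2],rcond=None)[0]; print(n,'floor',len(q),c.round(4))
    h=Q[...,2]-(c[2]+c[0]*(Q[...,0]-.5945)+c[1]*(Q[...,1]-.0445))
    q=Q[(d<.045)&(h>.010)&(h<.017)&(b>110)&(Q[...,0]<.612)]
    print(n,'rim',len(q),least_squares(lambda c:np.hypot(*(q[:,:2]-c).T)-.031,[.5945,.0445],loss='soft_l1',f_scale=.002).x.round(4))
for n,Q in(('top',np.load('/tmp/top0.npz')['W']),('side',np.load('/tmp/side0.npz')['W'])):
    q=Q[(np.hypot(Q[...,0]-.4885,Q[...,1]-.202)<.035)&(Q[...,2]>.128)&(Q[...,2]<.157)]
    print(n,'cap',len(q),least_squares(lambda c:np.hypot(*(q[:,:2]-c).T)-.024,[.4885,.202],loss='soft_l1',f_scale=.002).x.round(4))
    q=Q[(np.hypot(Q[...,0]-.4885,Q[...,1]-.202)<.035)&(Q[...,2]>.15)]; 
    f=least_squares(lambda p:q[:,2]-(p[2]-p[3]*((q[:,0]-p[0])**2+(q[:,1]-p[1])**2)**2),[.4885,.202,.172,3e4],loss='soft_l1',f_scale=.002,x_scale=[.01,.01,.01,1e4]).x; print('dome',f.round(4))
go([.489,.202,.26],.024)
E
```

```text
top floor 324 [ 0.0797 -0.0026  0.1367]
top rim 119 [0.5951 0.0432]
side floor 171 [0.0649 0.0052 0.137 ]
side rim 120 [0.5948 0.0469]
top cap 67 [0.4892 0.2011]
dome [4.89200000e-01 2.01100000e-01 1.72600000e-01 4.09985027e+04]
side cap 314 [0.4902 0.2031]
dome [4.90200000e-01 2.03000000e-01 1.73000000e-01 4.34943955e+04]
t 9.45 ee [0.5202 0.1233 0.319 ] roll 0.002 cm [-2.93 -7.94  5.9 ] w 0.0857 f [-0.3  0.2 -0.2] 0.0
```

```bash
python3 -m inch '[[-1,-2.6,0,0,-1],[-1,-2.7,0,0,-1],[-0.85,-2.6,0,0,-1],[0,0,2,0,-1],[0,0,2.5,0,-1],[0,0,2.5,0,-1],[0,0,2,0,-1],[0,0,0,0,-1],[0,0,0,0,-1]]'; python3 - <<'E'
from h import *
go([.4897,.202,.139],.024)
E
```

```text
time_s: 10.2
ee_pos: [0.4906, 0.2002, 0.228]
tool_rot: [3.141, 0.036, -0.002]
ft_force: [0.4, 0.5, 1.6]
width: 0.0854
gripper_force: 0.0
t 10.2 ee [0.4906 0.2002 0.228 ] roll -0.001 cm [-0.09 -0.18  8.9 ] w 0.0854 f [0.4 0.5 1.6] 0.0
```

```bash
python3 -m inch '[[-0.1,-0.2,1.5,0,-1],[0,0,2,0,-1],[0,0,2,0,-1],[0,0,1.5,0,-1],[0,0,1,0,-1],[0,0,0.6,0,-1],[0,0,0.3,0,-1],[0,0,0,0,-1],[0,0,0,0,-1]]' 25; python3 - <<'E'
from h import *
go([.4897,.202,.139],.024)
E
python3 -m inch '[[0,0,0,0,-0.5],[0,0,0,0,-0.3],[0,0,0,0,-0.2],[0,0,0,0,-0.1],[0,0,0,0,0],[0,0,0,0,0.1],[0,0,0,0,0.2],[0,0,0,0,0.3],[0,0,0,0,0.3],[0,0,0,0,0.3]]' 25; python3 - <<'E'
from h import *
go([.4897,.202,.139],.024)
im,W=cam('side'); save('side5.png',cv2.resize(im[190:330,150:350],(800,560),interpolation=cv2.INTER_CUBIC))
E
```

```text
time_s: 10.95
ee_pos: [0.4895, 0.2029, 0.1401]
tool_rot: [-3.141, -0.037, -0.002]
ft_force: [0.5, -0.8, 0.3]
width: 0.0855
gripper_force: 0.0
t 10.95 ee [0.4895 0.2029 0.1401] roll -0.0 cm [0.02 0.09 0.11] w 0.0855 f [ 0.5 -0.8  0.3] 0.0
time_s: 11.78
ee_pos: [0.4892, 0.2029, 0.1398]
tool_rot: [-3.141, -0.037, -0.001]
ft_force: [-0.6, -1.3, 5.9]
width: 0.0465
gripper_force: 25.6
t 11.78 ee [0.4892 0.2029 0.1398] roll -0.0 cm [0.05 0.1  0.08] w 0.0465 f [-0.6 -1.3  5.9] 25.6
```

View pics/side5.png

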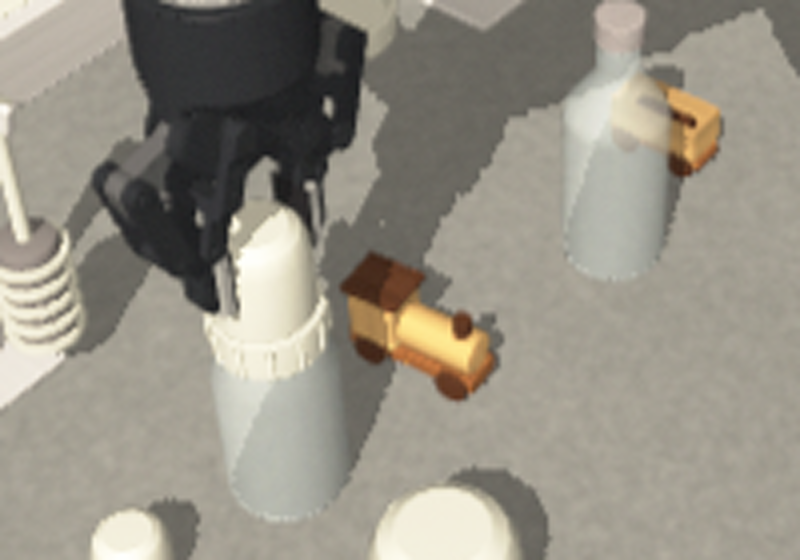

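The near fingertip (222,312) grips the cap's straight wall just above the collar, and the bottle stands upright. Lift straight up, then measure the tip height against the cap rim.

```bash
python3 -m inch '[[0,0,-0.3,0,0.3],[0,0,-0.5,0,0.3],[0,0,-0.7,0,0.3],[0,0,-1,0,0.3],[0,0,-1,0,0.3],[0,0,-1,0,0.3],[0,0,-1,0,0.3],[0,0,-1.5,0,0.3],[0,0,-2,0,0.3],[0,0,-2,0,0.3],[0,0,-1,0,0.3],[0,0,0,0,0.3],[0,0,0,0,0.3]]'; python3 - <<'E'
from h import *
go([.595,.0445,.27],.024)
z=ctrl.read_state()['ee_pos'][2]
im,V=cam('side'); b=im.astype(int).max(2); save('side6.png',cv2.resize(im[150:290,160:360],(800,560),interpolation=cv2.INTER_CUBIC))
d=np.hypot(V[...,0]-.489,V[...,1]-.203)
q=V[(d<.028)&(V[...,2]>z-.03)&(V[...,2]<z+.02)&(b>150)]; print('cap low z rel tcp',(np.percentile(q[:,2],[0,2,5])-z).round(4),len(q))
q=q[q[:,2]<z+.012];
from scipy.optimize import least_squares
print('cap ctr',least_squares(lambda c:np.hypot(*(q[:,:2]-c).T)-.024,[.489,.203],loss='soft_l1',f_scale=.002).x.round(4))
m=(d<.05)&(V[...,2]>z-.03)&(V[...,2]<z+.03)&(d>.0255)&(b<200); q=V[m]; print('finger low z',(np.percentile(q[:,2],[0,2,5,10])-z).round(4),len(q))
q=V[(d<.04)&(V[...,2]>.1)&(V[...,2]<.125)&(b>150)]; print('collar',q.mean(0).round(4),len(q))
E
```

```text
time_s: 12.92
ee_pos: [0.4889, 0.2028, 0.2593]
tool_rot: [-3.141, -0.037, -0.001]
ft_force: [0.6, 1.2, -1.0]
width: 0.0464
gripper_force: 26.0
t 12.92 ee [0.4889 0.2028 0.2593] roll -0.0 cm [10.23 16.08 -1.07] w 0.0464 f [ 0.6  1.2 -1. ] 26.0
cap low z rel tcp [-0.0192 -0.0172 -0.0162] 440
cap ctr [0.4897 0.2039]
finger low z [0.0025 0.0044 0.0064 0.0092] 206
collar [0.4796 0.2122 0.117 ] 500
```

View pics/side6.png

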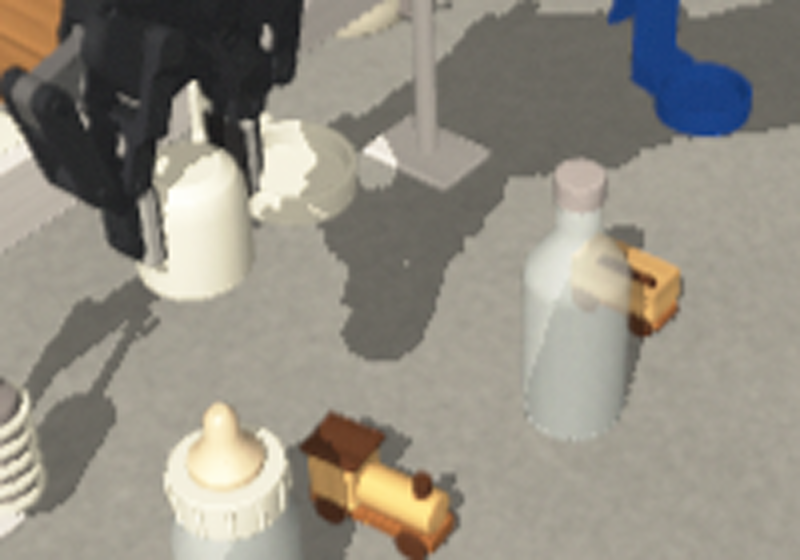

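The cap is held 20 mm above its rim (fingertips 6 mm clear of the cup rim). The bottle stands with its teat bare at (220,440), and the train and flask are untouched. Carry the cap over the cup.

```bash
python3 -m inch '[[0.7,1.1,0,0,0.3],[1.4,2.2,0,0,0.3],[1.4,2.2,0,0,0.3],[1.4,2.2,0,0,0.3],[1.4,2.2,0,0,0.3],[1.4,2.2,0,0,0.3],[1.2,1.9,0,0,0.3],[0.8,1.3,0,0,0.3],[0.5,0.8,0,0,0.3],[0,0,0,0,0.3],[0,0,0,0,0.3],[0,0,1,0,0.3],[0,0,1.5,0,0.3],[0,0,1.5,0,0.3],[0,0,1,0,0.3],[0,0,0.5,0,0.3],[0,0,0,0,0.3],[0,0,0,0,0.3]]'; python3 - <<'E'
from h import *
from scipy.optimize import least_squares
go([.595,.0445,.156],.024)
z=ctrl.read_state()['ee_pos'][2]
im,V=cam('side'); b=im.astype(int).max(2); save('side7.png',cv2.resize(im[110:210,200:350],(780,520),interpolation=cv2.INTER_CUBIC))
for nm,z0,z1,R in(('cap',z-.017,z+.01,.024),('rim',.147,.158,.031)):
    d=np.hypot(V[...,0]-.595,V[...,1]-.0445); q=V[(d<R+.012)&(V[...,0]<.612)&(V[...,2]>z0)&(V[...,2]<z1)&(b>150)]
    print(nm,len(q),least_squares(lambda c:np.hypot(*(q[:,:2]-c).T)-R,[.595,.0445],loss='soft_l1',f_scale=.002).x.round(4))
E
```

```text
time_s: 14.47
ee_pos: [0.5949, 0.0447, 0.2045]
tool_rot: [3.141, 0.038, 0.0]
ft_force: [-0.7, -0.3, -0.2]
width: 0.0462
gripper_force: 26.0
t 14.47 ee [0.5949 0.0447 0.2045] roll 0.0 cm [0.01 0.02 4.85] w 0.0462 f [-0.7 -0.3 -0.2] 26.0
cap 225 [0.5959 0.0461]
rim 105 [0.5952 0.0469]
```

View pics/side7.png

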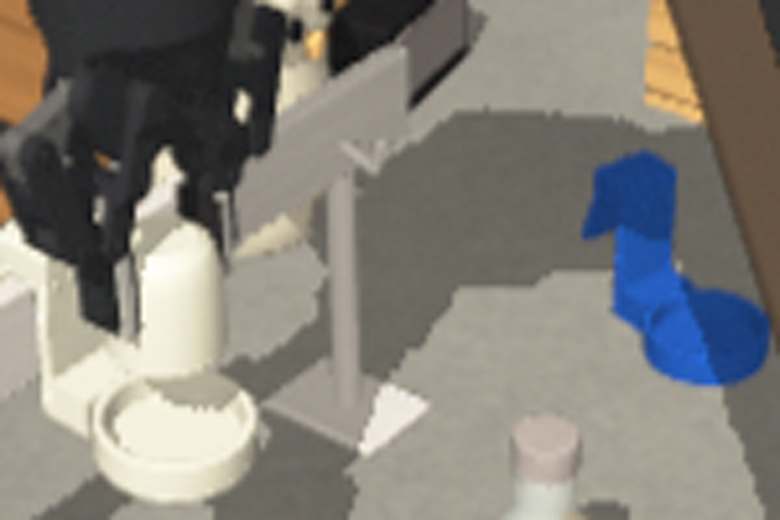

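The cap (180,300) is centred above the cup (175,435) to within 1 mm. Lower it.

```bash
python3 -m inch '[[0,-0.05,1,0,0.3],[0,0,1,0,0.3],[0,0,1,0,0.3],[0,0,0.6,0,0.3],[0,0,0.4,0,0.3],[0,0,0.3,0,0.3],[0,0,0.2,0,0.3],[0,0,0,0,0.3],[0,0,0,0,0.3]]'; python3 - <<'E'
from h import *
go([.595,.0445,.156],.024)
E
```

```text
time_s: 15.27
ee_pos: [0.5949, 0.0448, 0.1594]
tool_rot: [3.141, 0.037, 0.001]
ft_force: [-0.7, 0.8, -0.2]
width: 0.0462
gripper_force: 26.0
t 15.27 ee [0.5949 0.0448 0.1594] roll -0.0 cm [0.01 0.03 0.34] w 0.0462 f [-0.7  0.8 -0.2] 26.0
```

```bash
python3 -m inch '[[0,0,0.15,0,0.3],[0,0,0.1,0,0.3],[0,0,0.1,0,0.3],[0,0,0,0,0.3],[0,0,0,0,0.3]]';  python3 -m inch '[[0,0,0.1,0,0.3],[0,0,0.05,0,0.3],[0,0,0,0,0.3],[0,0,0,0,0.3]]'
```

```text
time_s: 15.68
ee_pos: [0.5949, 0.0448, 0.1563]
tool_rot: [3.141, 0.037, 0.001]
ft_force: [-1.2, -0.5, 4.2]
width: 0.0465
gripper_force: 26.4
time_s: 16.02
ee_pos: [0.5949, 0.0447, 0.1555]
tool_rot: [3.141, 0.037, 0.002]
ft_force: [-5.8, -0.9, 12.6]
width: 0.0465
gripper_force: 26.7
```

Contact came at the predicted height. Ease off the force and release.

```bash
python3 -m inch '[[0,0,-0.15,0,0.3],[0,0,0,0,0],[0,0,0,0,-0.15],[0,0,0,0,-0.25],[0,0,0,0,-0.4],[0,0,0,0,-0.6],[0,0,0,0,-0.8],[0,0,0,0,-0.8],[0,0,-0.5,0,-0.8],[0,0,-1,0,-0.8],[0,0,-2,0,-0.8],[0,0,-2.5,0,-0.8],[0,0,-3,0,-0.8],[0,0,-3,0,-0.8],[-1,0,-1,0,-0.8],[-2,1.5,0,0,-0.8],[-3,2,0,0,-0.8],[-3,2,0,0,-0.8],[-2,2,0,0,-0.8],[0,0,0,0,-0.8]]'; python3 - <<'E'
from h import *
go([.5,0,.3])
im,W=cam('top'); jm,V=cam('side')
save('both8.png',np.hstack([cv2.resize(im[100:290,120:400],(400,271)),cv2.resize(jm[100:370,130:400],(400,271))]))
for n,Q,I in(('top',W,im),('side',V,jm)):
    b=I.astype(int).min(2); q=Q[(np.hypot(Q[...,0]-.595,Q[...,1]-.0445)<.027)&(Q[...,2]>.155)&(Q[...,2]<.21)&(b>110)]
    if len(q)>5: print(n,'cap',len(q),q.mean(0).round(4),'top z',np.percentile(q[:,2],98).round(4))
E
```

```text
time_s: 17.68
ee_pos: [0.4832, -0.0346, 0.2866]
tool_rot: [3.141, 0.035, -0.001]
ft_force: [1.0, -0.7, 0.8]
width: 0.0768
gripper_force: 0.0
t 17.68 ee [ 0.4832 -0.0346  0.2866] roll 0 cm [ 1.75 -3.42 -1.34] w 0.0768 f [ 1.  -0.7  0.8] 0.0
top cap 18 [0.6001 0.0617 0.1794] top z 0.1844
side cap 429 [0.5846 0.054  0.1767] top z 0.1887
```

View pics/both8.png

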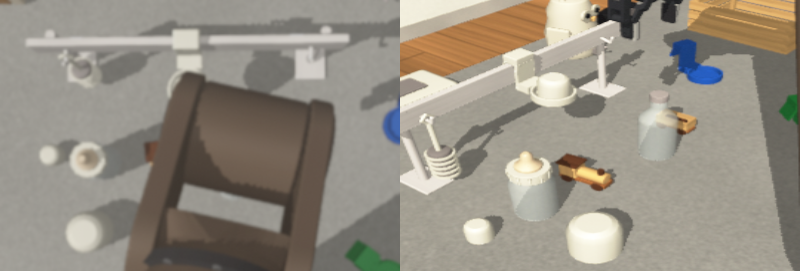

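The cap stands upright in the cup (side view 555,85; top at z 0.189 m, which is floor plus cap height). The holder hangs on the bar, the bottle, flask and train are in place, and the gripper is clear. Handing in.

```bash
python3 -m inch '[[0,0,-1,0,-0.8],[0,0,0,0,-0.8],[0,0,0,0,-0.8]]'; python3 -c "
from bench import ctrl
print(ctrl.job_done())"
```

```text
time_s: 18.03
ee_pos: [0.4873, -0.0323, 0.2963]
tool_rot: [3.141, 0.039, 0.002]
ft_force: [-0.1, -0.4, 1.0]
width: 0.0767
gripper_force: 0.0
the job is handed in; nothing more can be done
None
```

I handed the job in at 18.0 s: the holder hangs mid-rail with its cup on the robot's side (leaning about 4°), the middle-sized cap stands open end down on the cup floor, and the bottle, flask and train were not moved; no verdict was returned.

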